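# Unlock the sample box and hold the key turned

## Robot

A 6-joint arm with a two-finger parallel gripper is mounted at the origin on a cart in front of the work surface, level with it; the furniture and walls round the work are solid. World frame = base frame: x ahead of the robot, y to its left, z up, the work surface at z = 0. Lengths are in m, angles in rad, forces in N, time in s.
With the tool pointing down it reaches from about 0.375 to 0.75 m from the base axis. Payload 9 kg.
Tool frame: the origin (TCP) lies where the fingers leave the gripper's body, on its centre line; the fingertips stand 73 mm ahead of it and the grasp point (between the pads) lies 54 mm ahead of it; z points along the fingers, y is the line along which they close (so a half turn about z gives the same grasp; the last joint's range is limited). The gripper opens to 85 mm and grips with 20 to 120 N. Pads are 22 mm wide; open, the fingers measure 114 mm over their backs; the gripper's body (76 mm by 85 mm) begins 54 mm behind the grasp point. The pads swing forward as they close: fully open they stand 13 mm farther back than shut.
Start: joints at [0.918, 0.104, 0.097, 1.564, 0, 1.353], TCP at [0.253, 0.544, 0.304] pointing down, gripper open.
Joint ranges: [-2.99, 2.99], [-0.84, 1.86], [-1.1, 1.16], [-1.84, 2.11], [-1.51, 1.56], [-3.14, 3.14]. Speed limits (rad/s): [2.22, 2.22, 2.57, 3.14, 3.14, 3.14].

## Interface

Orientations are given as a rotation vector (axis times angle).
In Python, from cell import arm gives the robot as it stands.
- The arm moves only by the tool run_rows, called after "Call:" by a JSON object that holds its "op" and its "data". Schema: {"type":"object","properties":{"steps":{"type":"object","properties":{"wx":{"type":"array","items":{"type":"number"},"minItems":1,"maxItems":20},"wy":{"type":"array","items":{"type":"number"},"minItems":1,"maxItems":20},"wz":{"type":"array","items":{"type":"number"},"minItems":1,"maxItems":20},"dx":{"type":"array","items":{"type":"number"},"minItems":1,"maxItems":20},"dy":{"type":"array","items":{"type":"number"},"minItems":1,"maxItems":20},"dz":{"type":"array","items":{"type":"number"},"minItems":1,"maxItems":20},"finger_gap":{"type":"array","items":{"type":"number"},"minItems":1,"maxItems":20}},"additionalProperties":false,"required":["wx","wy","wz","dx","dy","dz","finger_gap"]},"squeeze":{"type":"number"},"only":{"type":"string"},"quiet":{"type":"boolean"},"lines":{"type":"string"}},"required":["steps"],"additionalProperties":false}. steps is an object with one list for each field, all of the same length, 1 to 20, a row being the entries at one place: wx, wy, wz (a rotation vector in shares of 180 degrees (1.0 is 180 degrees)), dx, dy, dz (the shift in a scale on which 1.0 is 0.6 m), finger_gap (the finger opening in m); each row is the pose to reach, as a shift and turn from the pose commanded when the call began, along the tool's axes at that moment; what a row does not reach only later rows make up. A row lasts 1/8 s, in which the tool goes at most 0.0625 m and 0.188 rad, less where a joint would pass 70% of its speed; a pose out of reach is approached as far as the arm can. The fingers move at their own pace and stop on an object; squeeze is the grip in N (left out, the last holds). Time passes only in rows, so rows that do not move let the fingers close. The tool returns the time, the measured TCP pose, the force, the opening and the grip force at its end. only (a regular expression) keeps the lines of the reply that match it, lines (a string "A,B") keeps lines A to B, and quiet returns only ok. Input that does not fit is refused with a message, and nothing moves.
- arm.read_state(): the state, without advancing time (a new reading comes with each control period).
- arm.capture(name): name is "scene" or "side" or "wrist"; returns a dict with "frame" (400x640x3 uint8, blue, green, red), "z_map" (400x640 float32, m along the optical axis (not along the pixel's ray), 0 where there is no reading), "vfov" (degrees; the focal length in pixels is half the picture's height over the tangent of half this angle, whatever the lens; pixels are square), "cx", "cy" (the principal point, pixels), "rvec" (rotation vector, rad) and "tvec" (3), from world to camera coordinates, as OpenCV has them; the wrist camera has in their place "T_tool_cam" (4x4, takes a point from camera to tool coordinates, whose origin is the TCP and whose axes are the flange's). Camera axes: x right, y down, z forward; pixel columns grow to the right and rows downward; lengths in m; the calibration is good to about 2 mm. A picture is of the moment at which its call begins: read the wrist's pose just before it.
- arm.finish_job(): hands the job in; it is judged then, once.
The state is a dict: "time_s": time; "joints": joint angles; "dq": joint speeds; "tau": joint torques, N m; "eef_pos": TCP position; "orientation": TCP orientation; "wrist_force": force on the tool from outside, world axes, zero at the start; "wrist_torque": the same for the moment, N m; "grip_width": finger opening in m; "grasp_force": force on a finger pad.
Only numpy, scipy, OpenCV 4.12 (cv2) and the standard library are available. Lean on these libraries where they do the work, as an engineer would, in place of code of your own. Each camera call takes 0.05 s, during which the arm holds its last target. There are 200 camera calls.

## Task

A small dropper bottle has been left standing on the lock in the lid of the grey steel sample box: take it off and stand it upright on the bench. Then take the key from its block, push it fully home into the lock past the sticky pins, turn it a quarter turn clockwise (seen from above) to the stop and keep holding it there: the lock springs back, so finish with the key gripped and held turned. Leave everything else on the bench where it is.

Things in the scene. Friction and masses are not known exactly. Their poses are not given: they have to be found in the camera images.
- oil_bottle: white plastic dropper bottle, 26 mm across, 67 mm high, standing upright on the lock at the start (its underside 73 mm above the bench, within 3 mm of the lock's axis); its body is 26 mm across up to about 38 mm, the cap above is narrower. Origin: centre of its underside, z up
- lock_box: grey steel sample box, fixed to the bench, 130 mm (x) x 190 mm (y) x 70 mm high, with a thin carrying handle on its front (-x) side that reaches 77 mm from the origin. The lock sits in the lid, 15 mm from the centre towards -x. Origin: centre of its underside
- keyhole (a point): centre of the keyway's mouth on the lock's brass face, 72.7 mm above the bench; the frame turns with the lock. Keyway upright, 13.6 mm wide along y, 5.4 mm along x, 32.7 mm deep, mouth chamfered 1.5 mm. A steel bezel ring round it (inside 23 mm, outside 42 mm across) lies flush with it
- plug (a joint): turn of the lock, rad: 0 at rest, grows clockwise seen from above, stop at 1.57. A spring (0.03 N m at rest, 0.125 N m at the stop) turns it back as soon as the key is let go. The lock lags the key by up to about 0.1 rad of play
- key: key, 68 mm, 40 g, standing upright, blade down. Origin: blade tip, z up the key. Blade 26 mm long, 12 mm wide (y), 4 mm thick (x), last 6 mm a V; collar 18 mm across at z 26 to 30 mm, stops on the brass face when fully home; black bow at z 30 to 68 mm, 30 mm wide (y), 10 mm thick (x): grip it across x. Fits the lock either way round
- pins (a point): in the keyway, between two sprung sticky pins that reach in from its two narrow ends 8 and 15 mm below the mouth; each resists the key's tip with some 3 to 8 N and gives way to a steady push or a little wiggling
- key_tip (a point): tip of the key's blade (the key's origin)
- key_bow (a point): point on the key's axis in the bow, 52 mm above the tip: the place to grip
- key_block: aluminium block on a rubber foot, 58 x 78 x 34 mm, fixed to the bench, with one slot in its top in which the key stands upright, the collar resting on the top (so the key's tip is 8 mm above the bench); lift the key straight up 30 mm to free it. Origin: centre of its underside
- petri_dish: small clear petri dish with lid, 56 mm across, 14 mm high; origin: centre of its underside; a bystander
- marker: black marker pen lying down, 112 mm long, 13 mm high; origin: its middle; a bystander
- forceps: steel forceps lying flat, 133 mm long, 10 mm high; origin: its middle; a bystander

How it is judged:
By the outcome, as a careful person would: the job done as asked, in the order asked, and still so for the second after the job is handed in, while the arm keeps its last pose, push and grip.
It also fails if it takes over 67 s, if anything falls off the work surface, if the arm or the gripper's body presses on something with over 40 N, if the wrist force passes 120 N, or if a joint passes its speed limit or range.

## Working session

There is one attempt and no reset: what is moved stays moved. The work goes in short steps, Python scripts to look and compute and a tool call to move; the robot and the scene stay as the last step left them, time stands still between calls to the robot, and variables do not carry over. Pictures are saved under pics/ and viewed, at most 11 in all, crops included, and the job is handed in when it is done.

```bash
ls; mkdir -p pics; cat > h.py <<'E'
import numpy as np,cv2
from cell import arm
from scipy.spatial.transform import Rotation as R
def cap(n):
    s=arm.read_state(); c=arm.capture(n)
    f=200/np.tan(np.radians(c["vfov"])/2)
    if n=="wrist":
        T=np.eye(4);T[:3,:3]=R.from_rotvec(s["orientation"]).as_matrix();T[:3,3]=s["eef_pos"]
        W=T@c["T_tool_cam"]
    else:
        W=np.eye(4);r=R.from_rotvec(np.ravel(c["rvec"])).as_matrix();W[:3,:3]=r.T;W[:3,3]=-r.T@np.ravel(c["tvec"])
    c["W"]=W;c["f"]=f;return c
def onplane(c,u,v,z):
    d=c["W"][:3,:3]@np.array([(u-c["cx"])/c["f"],(v-c["cy"])/c["f"],1]);o=c["W"][:3,3]
    return o+d*(z-o[2])/d[2]
def cloud(c):
    v,u=np.mgrid[:400,:640];z=c["z_map"]
    p=np.stack([(u-c["cx"])/c["f"]*z,(v-c["cy"])/c["f"]*z,z],-1)
    P=p@c["W"][:3,:3].T+c["W"][:3,3];P[z<=0]=np.nan;return P
E
python3 - <<'E'
from h import *
s=arm.read_state();print(s)
for n in("scene","side","wrist"):
    c=cap(n);cv2.imwrite(f"pics/{n}0.png",c["frame"]);np.savez(f"pics/{n}0.npz",**c)
    print(n,c["f"],c["cx"],c["cy"],c["W"].round(3).tolist())
a=cv2.imread("pics/scene0.png");b=cv2.imread("pics/side0.png")
E
```

```text
pics
{'time_s': 0.0, 'joints': array([9.18282220e-01, 1.04710951e-01, 9.64773502e-02, 1.56390729e+00,
       3.48341592e-05, 1.35312774e+00]), 'dq': array([-0.00022065, -0.00086973, -0.00125695,  0.00212174, -0.00179265,
       -0.00217077]), 'tau': array([-1.05321342e-03, -5.56930625e+01,  5.03651154e+01,  1.72438833e-02,
       -3.00792590e-04,  5.59192500e-06]), 'eef_pos': array([0.25258201, 0.54398418, 0.30311989]), 'orientation': array([-6.77555675e-01, -3.06704421e+00,  1.89183311e-03]), 'wrist_force': array([ 0.53882647, -0.01760968,  0.10389561]), 'wrist_torque': array([ 0.08677975, -0.03713578,  0.01812297]), 'grasp_force': 0.0, 'grip_width': 0.08547612343164203}
scene 471.74344687301056 317.2210316183518 200.98026143849586 [[-0.671, -0.468, 0.575, -0.038], [-0.741, 0.422, -0.522, 0.523], [0.002, -0.776, -0.63, 0.661], [0.0, 0.0, 0.0, 1.0]]
side 366.4807511861182 323.33073436629843 194.14778211674778 [[0.913, -0.139, 0.383, 0.199], [-0.408, -0.333, 0.85, -0.694], [0.01, -0.932, -0.361, 0.389], [0.0, 0.0, 0.0, 1.0]]
wrist 276.56213652805917 317.33154658096635 199.80194866355362 [[0.421, 0.858, 0.293, 0.178], [0.907, -0.399, -0.137, 0.581], [-0.001, 0.323, -0.946, 0.373], [0.0, 0.0, 0.0, 1.0]]
```

View pics/scene0.png

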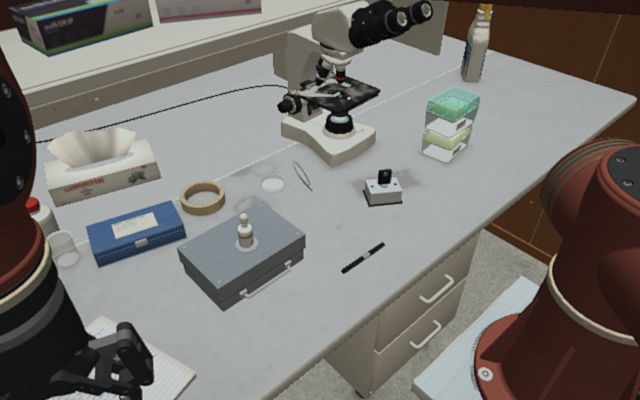

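View pics/side0.png

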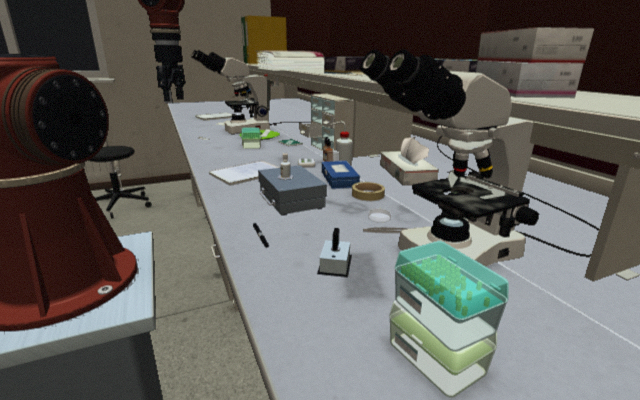

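The scene view shows the bottle on the box lock at about (246,232), the key bow at (385,177) on the block at (383,191), the marker at (363,257), and the dish at (272,184) beside the forceps at (302,175). In the side view the bottle is at (285,168), the key at (336,240) and the block at (335,258).

```bash
python3 - <<'E'
from h import *
for n,kb,bb,kblk in(("scene",(375,165,396,190),(236,212,258,250),(358,170,408,212)),("side",(328,226,345,256),(276,153,294,182),(315,225,356,280))):
    c=dict(np.load(f"pics/{n}0.npz"));P=cloud(c);F=c["frame"].astype(int)
    def sub(b): 
        m=np.zeros((400,640),bool);m[b[1]:b[3],b[0]:b[2]]=1;return m
    # box lid
    m=(abs(P[...,2]-.07)<.006);m[:150 if n=="side" else 195]=0;m[320:]=0
    x=m&(P[...,0]>.3)&(P[...,0]<.8)&(P[...,1]>0)&(P[...,1]<.5)
    k,l,st,_=cv2.connectedComponentsWithStats(x.astype(np.uint8));i=1+st[1:,4].argmax()
    q=P[l==i];r=cv2.minAreaRect(q[:,:2].astype(np.float32));print(n,"lid",np.round(r[0],4),np.round(r[1],4),r[2],q[:,2].mean(),len(q))
    m=sub(bb)&(P[...,2]>.082);q=P[m];
    for a,b in((.08,.11),(.11,.145)):
        t=q[(q[:,2]>a)&(q[:,2]<b)];t=t[np.linalg.norm(t[:,:2]-np.median(t[:,:2],0),axis=1)<.03];print("bottle",t.mean(0).round(4),t.min(0).round(4),t.max(0).round(4))
    m=sub(kb)&(F.max(-1)<70)&(P[...,2]>.042);q=P[m];print("key",len(q),q.mean(0).round(4),q.min(0).round(4),q.max(0).round(4))
    v,u=np.nonzero(m);print(" px",u.min(),u.max(),v.min(),v.max(), "plane ctr",onplane(c,u.mean(),v.mean(),.057).round(4))
    m=sub(kblk)&(abs(P[...,2]-.034)<.004);q=P[m];r=cv2.minAreaRect(q[:,:2].astype(np.float32));print("block",np.round(r[0],4),np.round(r[1],4),r[2],q[:,2].mean(),len(q))
E
```

```text
scene lid [0.5074 0.2099] [0.1347 0.192 ] 0.9044822454452515 0.07261216918549619 5326
bottle [0.4841 0.2152 0.0961] [0.4779 0.1985 0.082 ] [0.4987 0.2241 0.1098]
bottle [0.4889 0.2118 0.1232] [0.4792 0.1977 0.11  ] [0.5034 0.2224 0.1434]
key 166 [ 0.4736 -0.136   0.0624] [ 0.4654 -0.1483  0.0421] [ 0.4839 -0.1249  0.0805]
 px 378 391 170 184 plane ctr [ 0.4783 -0.1421  0.057 ]
block [ 0.4752 -0.1397] [0.071  0.0525] 55.60078048706055 0.03585376895305927 307
side lid [0.508  0.2103] [0.1321 0.1941] 0.6221051812171936 0.06998188717416837 1124
bottle [0.4899 0.2015 0.096 ] [0.48   0.1938 0.0823] [0.5026 0.2115 0.1098]
bottle [0.4926 0.2064 0.123 ] [0.4831 0.1983 0.1103] [0.5033 0.2171 0.1394]
key 118 [ 0.4714 -0.1475  0.064 ] [ 0.4653 -0.1539  0.0421] [ 0.4825 -0.1277  0.0768]
 px 333 338 228 250 plane ctr [ 0.4772 -0.1358  0.057 ]
block [ 0.4755 -0.1396] [0.0728 0.0501] 56.74688720703125 0.034246731928554056 476
```

```bash
cat >> h.py <<'E'
def to(p,phi):  # target TCP position, tool-y world angle deg, tool straight down
    s=arm.read_state();A=R.from_rotvec(s["orientation"]).as_matrix()
    y=np.array([np.cos(np.radians(phi)),np.sin(np.radians(phi)),0]);z=np.array([0,0,-1.])
    B=np.stack([np.cross(y,z),y,z],1)
    print("at",s["eef_pos"].round(4),"rv",R.from_matrix(A.T@B).as_rotvec().round(4),"d",(A.T@(np.array(p)-s["eef_pos"])).round(4),"t",round(s["time_s"],2),"F",s["wrist_force"].round(1),"g",round(s["grip_width"],4),round(s["grasp_force"],1))
E
python3 - <<'E'
from h import *
c=dict(np.load("pics/scene0.npz"))
for n,u,v,z in(("dish",272,184,.007),("forc1",296,163,.005),("forc2",311,189,.005),("mk1",343,271,.006),("mk2",384,244,.006),("tape",202,195,.02)):print(n,onplane(c,u,v,z).round(3))
to([.491,.2085,.26],90)
E
```

```text
dish [0.674 0.016 0.007]
forc1 [ 0.705 -0.081  0.005]
forc2 [ 0.602 -0.039  0.005]
mk1 [0.374 0.083 0.006]
mk2 [ 0.371 -0.028  0.006]
tape [0.731 0.165 0.02 ]
at [0.2526 0.544  0.3033] rv [-9.000e-04 -4.000e-04 -4.348e-01] d [-0.3575 -0.2038  0.0434] t 0.15 F [0.9 0.2 0.1] g 0.0854 0.0
```

Careful with the scale: shifts go in shares of 0.6 m and turns go in shares of 180 degrees. That gives: -0.3575 m / 0.6 = -0.5958, -0.115 m / 0.6 = -0.1917, -0.435 rad / 3.1416 = -0.1385.

Call:
{"op": "run_rows", "data": {"steps": {"wx":[0, 0, 0, 0, 0, 0, 0, 0, 0, 0], "wy":[0, 0, 0, 0, 0, 0, 0, 0, 0, 0], "wz":[-0.0191, -0.0382, -0.0573, -0.0764, -0.0955, -0.1146, -0.1273, -0.1385, -0.1385, -0.1385], "dx":[-0.0833, -0.1667, -0.25, -0.3333, -0.4167, -0.5, -0.5583, -0.5958, -0.5958, -0.5958], "dy":[-0.05, -0.1, -0.145, -0.1917, -0.2383, -0.2833, -0.3167, -0.3397, -0.3397, -0.3397], "dz":[0.01, 0.02, 0.03, 0.0417, 0.05, 0.06, 0.0667, 0.0723, 0.0723, 0.0723], "finger_gap":[0.085, 0.085, 0.085, 0.085, 0.085, 0.085, 0.085, 0.085, 0.085, 0.085]}}}

```text
time_s: 1.4
eef_pos: [0.4907, 0.2092, 0.2605]
orientation: [-0.0, -3.141, -0.0]
wrist_force: [0.5, -0.3, 0.2]
grip_width: 0.085
grasp_force: 0.0
```

```bash
python3 - <<'E'
from h import *
c=cap("wrist");cv2.imwrite("pics/w1.png",c["frame"]);np.savez("pics/w1.npz",**c)
to([.491,.2085,.156],90)
P=cloud(c)
for a,b in((.08,.105),(.105,.12),(.12,.142)):
  m=(P[...,2]>a)&(P[...,2]<b)&(abs(P[...,0]-.49)<.03)&(abs(P[...,1]-.21)<.03);t=P[m];print(len(t),t.mean(0).round(4),t.min(0).round(4),t.max(0).round(4))
E
```

```text
at [0.4907 0.2095 0.2606] rv [ 0.0003 -0.0001  0.0006] d [-0.0003 -0.001   0.1046] t 1.45 F [ 0.4  0.  -0.9] g 0.0847 0.0
219 [0.4831 0.2132 0.0935] [0.48   0.1999 0.08  ] [0.4937 0.2257 0.105 ]
480 [0.4888 0.2125 0.1112] [0.4806 0.2    0.105 ] [0.5026 0.2251 0.119 ]
323 [0.4916 0.2118 0.1349] [0.4865 0.2049 0.1227] [0.4999 0.2185 0.1403]
```

View pics/w1.png

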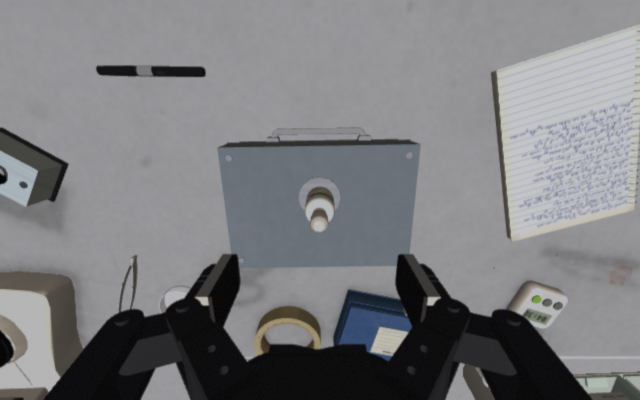

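The wrist view shows the bottle at (319,205) on the box, with the fingers open around the centre and clear space on both sides of it.

Scaled: 0.102 m / 0.6 = 0.17, 0.002 m / 0.6 = 0.0033.

Call:
{"op": "run_rows", "data": {"steps": {"wx":[0, 0, 0, 0, 0, 0, 0, 0], "wy":[0, 0, 0, 0, 0, 0, 0, 0], "wz":[0, 0, 0, 0, 0, 0, 0, 0], "dx":[-0.0017, -0.0017, -0.0017, -0.0017, -0.0017, -0.0017, -0.0017, -0.0017], "dy":[0.0033, 0.0033, 0.0033, 0.0033, 0.0033, 0.0033, 0.0033, 0.0033], "dz":[0.0833, 0.15, 0.17, 0.17, 0.17, 0.17, 0.17, 0.17], "finger_gap":[0.085, 0.07, 0.06, 0.02, 0.02, 0.02, 0.02, 0.02]}, "squeeze": 25}}

```text
time_s: 2.45
eef_pos: [0.4931, 0.2111, 0.1605]
orientation: [-0.0, 3.139, 0.002]
wrist_force: [-0.9, 1.7, 6.2]
grip_width: 0.0246
grasp_force: 25.1
```

Scaled: -0.18 m / 0.6 = -0.3, -0.03 m / 0.6 = -0.05.

Call:
{"op": "run_rows", "data": {"steps": {"wx":[0, 0, 0, 0, 0, 0, 0, 0, 0, 0, 0], "wy":[0, 0, 0, 0, 0, 0, 0, 0, 0, 0, 0], "wz":[0, 0, 0, 0, 0, 0, 0, 0, 0, 0, 0], "dx":[0, 0, 0, 0, 0, 0, 0, 0, 0, 0, 0], "dy":[0, 0, -0.075, -0.15, -0.225, -0.3, -0.3, -0.3, -0.3, -0.3, -0.3], "dz":[-0.025, -0.05, -0.05, -0.05, -0.05, -0.05, 0, 0.05, 0.075, 0.0917, 0.0917], "finger_gap":[0.02, 0.02, 0.02, 0.02, 0.02, 0.02, 0.02, 0.02, 0.02, 0.02, 0.02]}}}

```text
time_s: 3.82
eef_pos: [0.4922, 0.0309, 0.1037]
orientation: [0.001, -3.142, -0.0]
wrist_force: [-0.4, -0.9, -0.8]
grip_width: 0.0245
grasp_force: 24.9
```

```bash
python3 - <<'E'
from h import *
to([.4915,.03,.087],90)
c=cap("side");a=c["frame"][100:300,200:440];cv2.imwrite("pics/s2.png",cv2.resize(a,None,fx=2.5,fy=2.5));np.savez("pics/s2.npz",**c)
E
```

```text
at [0.4922 0.0309 0.1037] rv [ 0.0001 -0.0001  0.0005] d [ 0.0007 -0.0009  0.0167] t 3.83 F [-0.4 -0.9 -0.8] g 0.0245 24.9
```

View pics/s2.png

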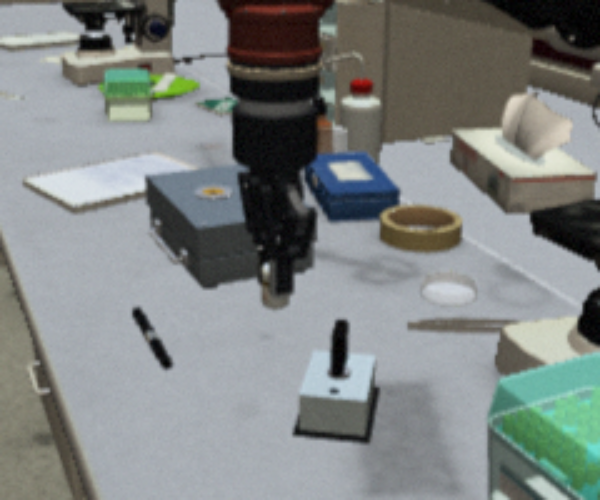

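The crop shows the bottle upright in the fingers at (275,292), a little above the bench, and the lock's brass face bare at (213,191).

Scaled: 0.0155 m / 0.6 = 0.0258, 0.0135 m / 0.6 = 0.0225.

Call:
{"op": "run_rows", "data": {"steps": {"wx":[0, 0, 0, 0], "wy":[0, 0, 0, 0], "wz":[0, 0, 0, 0], "dx":[0, 0, 0, 0], "dy":[0, 0, 0, 0], "dz":[0.0167, 0.0225, 0.0258, 0.0258], "finger_gap":[0.02, 0.02, 0.02, 0.02]}}}

```text
time_s: 4.38
eef_pos: [0.4923, 0.0308, 0.0881]
orientation: [-0.0, 3.141, 0.0]
wrist_force: [0.7, -0.6, -0.6]
grip_width: 0.0248
grasp_force: 24.9
```

Scaled: 0.0018 m / 0.6 = 0.003, 0.001 m / 0.6 = 0.0017.

Call:
{"op": "run_rows", "data": {"steps": {"wx":[0, 0, 0], "wy":[0, 0, 0], "wz":[0, 0, 0], "dx":[0, 0, 0], "dy":[0, 0, 0], "dz":[0.0017, 0.003, 0.003], "finger_gap":[0.02, 0.02, 0.02]}}}

```text
time_s: 4.75
eef_pos: [0.4927, 0.0307, 0.0878]
orientation: [-0.001, 3.14, -0.0]
wrist_force: [-5.6, 1.0, 14.4]
grip_width: 0.0242
grasp_force: 26.3
```

Contact at the bench. I release and rise.

Scaled: -0.17 m / 0.6 = -0.2833, -0.13 m / 0.6 = -0.2167.

Call:
{"op": "run_rows", "data": {"steps": {"wx":[0, 0, 0, 0, 0, 0, 0, 0, 0], "wy":[0, 0, 0, 0, 0, 0, 0, 0, 0], "wz":[0, 0, 0, 0, 0, 0, 0, 0, 0], "dx":[0, 0, 0, 0, 0, 0, 0, 0, 0], "dy":[0, 0, 0, 0, 0, 0, 0, 0, 0], "dz":[-0.0017, -0.0017, -0.0017, -0.0017, -0.05, -0.1333, -0.2167, -0.2833, -0.2833], "finger_gap":[0.02, 0.03, 0.05, 0.06, 0.06, 0.06, 0.06, 0.085, 0.085]}}}

```text
time_s: 5.88
eef_pos: [0.4936, 0.0305, 0.2596]
orientation: [-0.0, 3.136, -0.002]
wrist_force: [-1.0, 0.2, -0.0]
grip_width: 0.0851
grasp_force: 0.0
```

```bash
python3 - <<'E'
from h import *
c=cap("wrist");cv2.imwrite("pics/w2.png",c["frame"]);np.savez("pics/w2.npz",**c)
P=cloud(c);print(c["W"][:3,3])
for a,b in((.004,.02),(.02,.036),(.04,.05),(.05,.07)):
  m=(P[...,2]>a)&(P[...,2]<b)&(abs(P[...,0]-.49)<.03)&(abs(P[...,1]-.03)<.03);t=P[m]
  if len(t):print(len(t),t.mean(0).round(4),t.min(0).round(4),t.max(0).round(4))
m=(abs(P[...,2]-.0715)<.005)&(P[...,0]>.3)&(P[...,0]<.7)&(P[...,1]>.09);r=cv2.minAreaRect(P[m][:,:2].astype(np.float32));print("lid",r)
to([.4755,-.1397,.26],90)
E
```

```text
[0.4103992  0.03192851 0.32903417]
54 [0.4822 0.0338 0.0127] [0.4796 0.0207 0.004 ] [0.4904 0.0454 0.0196]
99 [0.4836 0.0328 0.0295] [0.4796 0.0191 0.0201] [0.4976 0.0449 0.036 ]
53 [0.4886 0.0321 0.0414] [0.4828 0.0226 0.04  ] [0.4963 0.04   0.0499]
176 [0.4913 0.0317 0.0627] [0.4862 0.0251 0.0501] [0.4994 0.0387 0.0684]
lid ((0.5084047913551331, 0.21321777999401093), (0.13119572401046753, 0.19190217554569244), 1.0762497186660767)
at [0.4929 0.0306 0.2574] rv [-0.0005  0.0026  0.0002] d [ 0.0174 -0.1703 -0.0026] t 5.92 F [-0.2  0.6 -0.7] g 0.0847 0.0
```

View pics/w2.png

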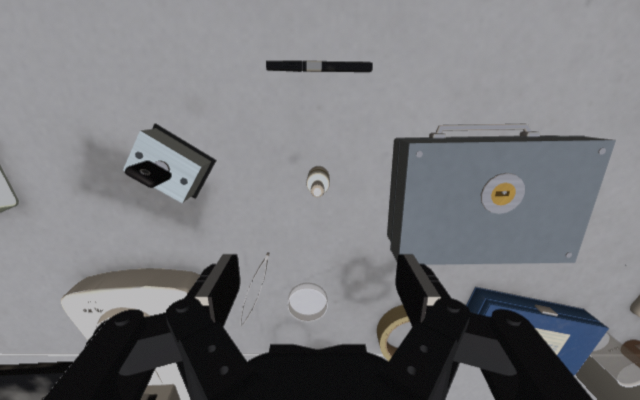

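The bottle stands upright at (318,180). The keyway is visible at (503,193), and the block lies at (168,163) with its long side running diagonally, the bow at (150,173).

Scaled: -0.17 m / 0.6 = -0.2833, -0.15 m / 0.6 = -0.25, -0.97 rad / 3.1416 = -0.3088.

Call:
{"op": "run_rows", "data": {"steps": {"wx":[0, 0, 0, 0, 0, 0, 0, 0], "wy":[0, 0, 0, 0, 0, 0, 0, 0], "wz":[-0.0509, -0.1019, -0.1528, -0.2037, -0.2546, -0.3088, -0.3088, -0.3088], "dx":[0.005, 0.01, 0.015, 0.02, 0.025, 0.0283, 0.0283, 0.0283], "dy":[-0.05, -0.1, -0.15, -0.2, -0.25, -0.2833, -0.2833, -0.2833], "dz":[0, 0, 0, 0, 0, 0, 0, 0], "finger_gap":[0.085, 0.085, 0.085, 0.085, 0.085, 0.085, 0.085, 0.085]}}}

```text
time_s: 6.92
eef_pos: [0.4749, -0.1386, 0.2552]
orientation: [1.46, -2.781, -0.002]
wrist_force: [-0.1, 0.7, 0.4]
grip_width: 0.0847
grasp_force: 0.0
```

```bash
python3 - <<'E'
from h import *
c=cap("wrist");cv2.imwrite("pics/w3.png",c["frame"]);np.savez("pics/w3.npz",**c)
P=cloud(c);N=(abs(P[...,0]-.476)<.045)&(abs(P[...,1]+.14)<.045)
m=N&(abs(P[...,2]-.034)<.004);r=cv2.minAreaRect(P[m][:,:2].astype(np.float32));print("block",r,P[m][:,2].mean())
for a,b in((.045,.07),(.07,.074),(.074,.08)):
  t=P[N&(P[...,2]>a)&(P[...,2]<b)]
  if len(t):r=cv2.minAreaRect(t[:,:2].astype(np.float32));print(len(t),t.mean(0).round(4),r)
to([.4755,-.1397,.16],146)
E
```

```text
block ((0.4768578112125397, -0.1380660980939865), (0.07070471346378326, 0.04931241646409035), 56.70651626586914) 0.03383079385524977
60 [ 0.4688 -0.1497  0.0577] ((0.46915730834007263, -0.14935024082660675), (0.003489192808046937, 0.009337976574897766), 56.83379364013672)
85 [ 0.475  -0.1397  0.0728] ((0.4762818217277527, -0.1377967894077301), (0.030038220807909966, 0.009763417765498161), 55.004764556884766)
212 [ 0.4762 -0.1386  0.0754] ((0.4763367176055908, -0.13860078155994415), (0.027191322296857834, 0.008539124391973019), 55.56333923339844)
at [ 0.475  -0.1384  0.2555] rv [ 0.0012  0.0002 -0.0093] d [ 0.0008 -0.0012  0.0955] t 6.97 F [0.5 0.1 0.8] g 0.0849 0.0
```

View pics/w3.png

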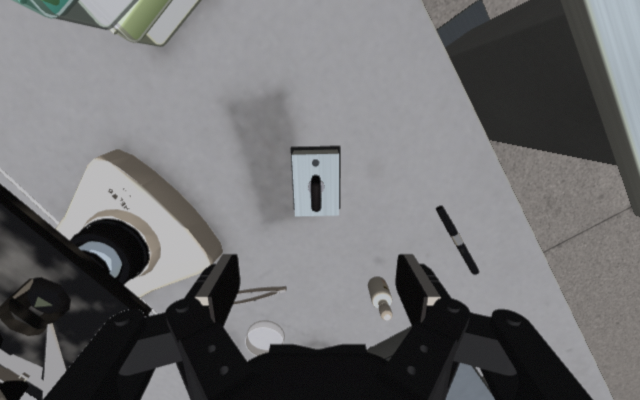

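The wrist view shows the key's bow on the block at (316,193), in line with the fingers' closing direction, and nothing between the fingers.

Scaled: 0.137 m / 0.6 = 0.2283, -0.001 m / 0.6 = -0.0017, -0.005 rad / 3.1416 = -0.0016.

Call:
{"op": "run_rows", "data": {"steps": {"wx":[0, 0, 0, 0, 0], "wy":[0, 0, 0, 0, 0], "wz":[-0.0016, -0.0016, -0.0016, -0.0016, -0.0016], "dx":[-0.0017, -0.0017, -0.0017, -0.0017, -0.0017], "dy":[-0.0017, -0.0017, -0.0017, -0.0017, -0.0017], "dz":[0.0833, 0.1667, 0.2083, 0.2283, 0.2283], "finger_gap":[0.085, 0.06, 0.05, 0.04, 0.04]}}}

```text
time_s: 7.6
eef_pos: [0.4765, -0.1384, 0.1191]
orientation: [1.472, -2.775, -0.001]
wrist_force: [-0.3, -0.4, 0.4]
grip_width: 0.0403
grasp_force: 0.0
```

```bash
python3 - <<'E'
from h import *
to([.4763,-.1383,.116],145.7)
E
```

```text
at [ 0.4765 -0.1384  0.1191] rv [0.0006 0.0001 0.0029] d [0.     0.0003 0.0031] t 7.6 F [-0.3 -0.4  0.4] g 0.0403 0.0
```

Scaled: 0.003 m / 0.6 = 0.005.

Call:
{"op": "run_rows", "data": {"steps": {"wx":[0, 0, 0, 0, 0], "wy":[0, 0, 0, 0, 0], "wz":[0, 0, 0, 0, 0], "dx":[0, 0, 0, 0, 0], "dy":[0, 0, 0, 0, 0], "dz":[0.005, 0.005, 0.005, 0.005, 0.005], "finger_gap":[0.03, 0.005, 0.005, 0.005, 0.005]}, "squeeze": 70}}

```text
time_s: 8.22
eef_pos: [0.4771, -0.1392, 0.1172]
orientation: [-1.471, 2.775, -0.002]
wrist_force: [-0.9, 1.2, 6.0]
grip_width: 0.0088
grasp_force: 68.8
```

```bash
python3 - <<'E'
from h import *
to([.4763,-.1383,.116],145.7)
E
```

```text
at [ 0.4771 -0.1392  0.1172] rv [-0.0014  0.0003  0.003 ] d [-0.0003  0.0012  0.0012] t 8.22 F [-0.9  1.2  6. ] g 0.0088 68.8
```

Scaled: -0.298 m / 0.6 = -0.4967, 0.184 m / 0.6 = 0.3067, -0.615 rad / 3.1416 = -0.1958.

Call:
{"op": "run_rows", "data": {"steps": {"wx":[0, 0, 0, 0, 0, 0, 0, 0, 0, 0, 0, 0, 0, 0], "wy":[0, 0, 0, 0, 0, 0, 0, 0, 0, 0, 0, 0, 0, 0], "wz":[0, 0, 0, 0, -0.0255, -0.0509, -0.0764, -0.1019, -0.1273, -0.1528, -0.1751, -0.1958, -0.1958, -0.1958], "dx":[0, 0, 0, 0, -0.0667, -0.1333, -0.2, -0.2667, -0.3333, -0.4, -0.4583, -0.4967, -0.4967, -0.4967], "dy":[0, 0, 0, 0, 0.0417, 0.0833, 0.1233, 0.165, 0.2067, 0.2467, 0.2833, 0.3067, 0.3067, 0.3067], "dz":[-0.02, -0.05, -0.1, -0.1667, -0.1667, -0.1667, -0.1667, -0.1667, -0.1667, -0.1667, -0.1667, -0.1667, -0.1667, -0.1667], "finger_gap":[0.005, 0.005, 0.005, 0.005, 0.005, 0.005, 0.005, 0.005, 0.005, 0.005, 0.005, 0.005, 0.005, 0.005]}}}

```text
time_s: 9.98
eef_pos: [0.4916, 0.2106, 0.2169]
orientation: [-2.242, 2.201, -0.001]
wrist_force: [0.2, -0.1, -0.5]
grip_width: 0.0089
grasp_force: 68.2
```

```bash
python3 - <<'E'
from h import *
c=dict(np.load("pics/w2.npz"));print(onplane(c,503,193,.0727))
c=cap("wrist");cv2.imwrite("pics/w4.png",c["frame"][:,120:520]);np.savez("pics/w4.npz",**c)
to([.493,.2113,.217],180.9)
print(c["f"],c["W"].round(4).tolist())
E
```

```text
[0.49266321 0.21226424 0.0727    ]
at [0.4916 0.2102 0.2168] rv [-0.0005 -0.0001  0.0022] d [-0.001  -0.0014 -0.0002] t 10.03 F [-0.5  0.4  0. ] g 0.0089 68.2
276.56213652805917 [[-0.9998, -0.0177, -0.0049, 0.4936], [-0.0183, 0.9461, 0.3233, 0.1287], [-0.0011, 0.3233, -0.9463, 0.2868], [0.0, 0.0, 0.0, 1.0]]
```

View pics/w4.png

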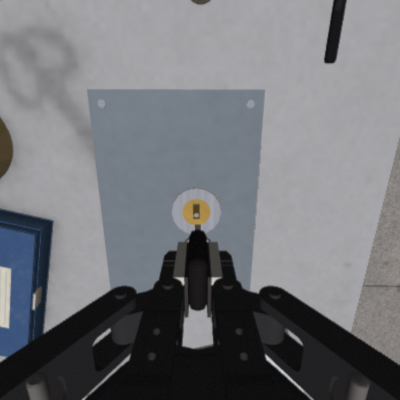

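The wrist view shows the keyway at about (316,212) in full-frame columns, inside the brass face, with the key blade just below it, its tip at about (317,228). Next I measure both.

```bash
python3 - <<'E'
from h import *
c=dict(np.load("pics/w4.npz"));F=c["frame"]
a=F[180:270,270:370];cv2.imwrite("pics/w4z.png",cv2.resize(a,None,fx=6,fy=6,interpolation=cv2.INTER_NEAREST))
h=cv2.cvtColor(F,cv2.COLOR_BGR2HSV);m=((h[...,1]>120)&(h[...,2]>90)&(h[...,0]>10)&(h[...,0]<35)).astype(np.uint8);m[:185]=0;m[245:]=0;m[:,:280]=0;m[:,350:]=0
k=cv2.findContours(m,cv2.RETR_EXTERNAL,cv2.CHAIN_APPROX_NONE)[0];k=max(k,key=cv2.contourArea);x,y,w,hh=cv2.boundingRect(k);e=cv2.fitEllipse(k);print("brass",x,y,w,hh,e,onplane(c,*e[0],.0727))
P=cloud(c);q=P[(abs(P[...,2]-.07)<.006)&(P[...,0]>.4)&(P[...,0]<.6)&(P[...,1]>.09)&(P[...,1]<.32)];print(cv2.minAreaRect(q[:,:2].astype(np.float32)),q[:,2].mean())
# lid edges: line fits
L=cv2.Canny(F,40,120)
g=F.astype(int).sum(-1)
for rows,nm in((range(100,180),"side edges"),):
    l=[];r=[]
    for v in rows:
        d=np.diff(g[v].astype(float));l.append(200+np.argmin(d[200:240]));r.append(365+np.argmax(d[365:400]))
    for s in(l,r):
        p=np.polyfit(list(rows),s,1);A=onplane(c,np.polyval(p,100),100,.07);B=onplane(c,np.polyval(p,180),180,.07);print(A.round(4),B.round(4),"yaw",np.degrees(np.arctan2(*(B-A)[[1,0]]))-90)
t=arm.read_state()
for off in (.109,):
    p=t["eef_pos"]-[0,0,off];Q=c["W"][:3,:3].T@(p-c["W"][:3,3]);print("expected tip px",Q[:2]/Q[2]*c["f"]+[c["cx"],c["cy"]])
E
```

```text
brass 303 200 27 25 ((315.7866516113281, 211.61187744140625), (23.64962387084961, 25.634750366210938), 87.02088165283203) [0.4935681  0.21217617 0.0727    ]
((0.5084915161132812, 0.20608462393283844), (0.13070149719715118, 0.17712342739105225), 0.9540581107139587) 0.06994050254324762
[0.5755 0.1265 0.07  ] [0.5754 0.1873 0.07  ] yaw 0.10168920457897457
[0.4458 0.1241 0.07  ] [0.4437 0.1849 0.07  ] yaw 2.056558486216545
expected tip px [318.26588669 227.138338  ]
```

View pics/w4z.png

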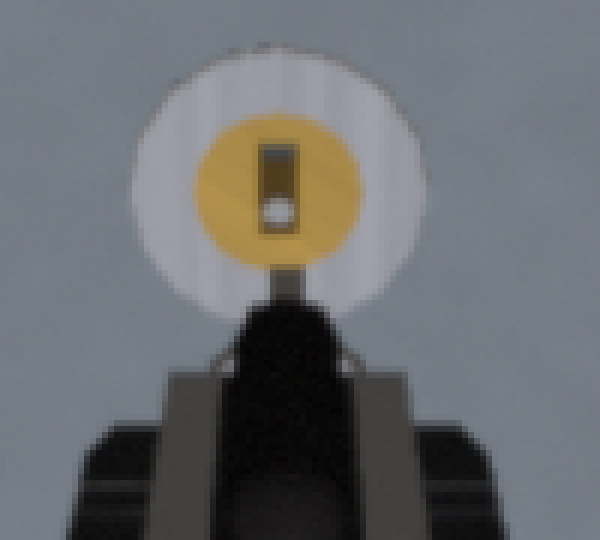

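The zoom shows the keyway centred in the brass at full-frame (315.8,211.3) and the blade at column 317.4, so the key needs about +1.3 mm in x and +1.5 mm in y.

Scaled: 0.03 m / 0.6 = 0.05, -0.0015 m / 0.6 = -0.0025.

Call:
{"op": "run_rows", "data": {"steps": {"wx":[0, 0, 0, 0], "wy":[0, 0, 0, 0], "wz":[0, 0, 0, 0], "dx":[-0.0025, -0.0025, -0.0025, -0.0025], "dy":[-0.0022, -0.0022, -0.0022, -0.0022], "dz":[0.0167, 0.0367, 0.05, 0.05], "finger_gap":[0.005, 0.005, 0.005, 0.005]}}}

```text
time_s: 10.52
eef_pos: [0.4922, 0.2123, 0.1851]
orientation: [2.242, -2.199, -0.002]
wrist_force: [0.4, -0.2, 0.7]
grip_width: 0.0093
grasp_force: 68.2
```

```bash
python3 - <<'E'
from h import *
c=cap("wrist");np.savez("pics/w5.npz",**c)
F=c["frame"];a=F[180:270,270:370];cv2.imwrite("pics/w5z.png",cv2.resize(a,None,fx=6,fy=6,interpolation=cv2.INTER_NEAREST))
to([.4936,.2122,.1819],181)
E
```

```text
at [0.4925 0.2124 0.1858] rv [ 0.0008 -0.0001  0.0018] d [ 0.0002 -0.0011  0.0039] t 10.57 F [-0.4 -0.3  0.2] g 0.0091 68.2
```

View pics/w5z.png

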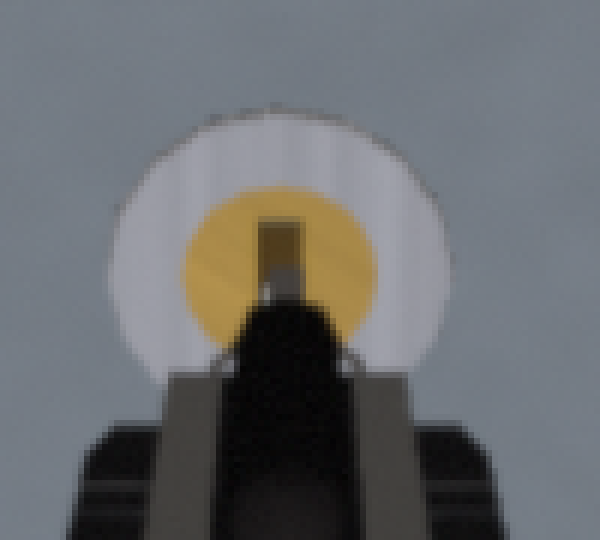

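The zoom shows the blade at column 287 against the keyway centre at 280.5, so it still needs about 0.7 mm in +x. I apply that and enter the mouth.

Scaled: 0.01 m / 0.6 = 0.0167, -0.0007 m / 0.6 = -0.0012.

Call:
{"op": "run_rows", "data": {"steps": {"wx":[0, 0, 0, 0, 0], "wy":[0, 0, 0, 0, 0], "wz":[0, 0, 0, 0, 0], "dx":[0, 0, 0, 0, 0], "dy":[-0.0012, -0.0012, -0.0012, -0.0012, -0.0012], "dz":[0.005, 0.01, 0.0133, 0.0167, 0.0167], "finger_gap":[0.005, 0.005, 0.005, 0.005, 0.005]}}}

```text
time_s: 11.2
eef_pos: [0.4934, 0.2125, 0.176]
orientation: [2.243, -2.2, -0.0]
wrist_force: [-0.0, -0.1, -0.2]
grip_width: 0.0087
grasp_force: 68.2
```

```bash
python3 - <<'E'
from h import *
to([.4936,.2122,.1819-.026],181)
E
```

```text
at [0.4934 0.2125 0.176 ] rv [0.0002 0.     0.002 ] d [ 0.0003 -0.0002  0.0201] t 11.2 F [-0.  -0.1 -0.2] g 0.0087 68.2
```

About 6 mm in with no contact force. I push past the pins.

Scaled: 0.012 m / 0.6 = 0.02, 0.01 m / 0.6 = 0.0167.

Call:
{"op": "run_rows", "data": {"steps": {"wx":[0, 0, 0, 0, 0, 0], "wy":[0, 0, 0, 0, 0, 0], "wz":[0, 0, 0, 0, 0, 0], "dx":[0, 0, 0, 0, 0, 0], "dy":[0, 0, 0, 0, 0, 0], "dz":[0.005, 0.01, 0.0133, 0.0167, 0.02, 0.02], "finger_gap":[0.005, 0.005, 0.005, 0.005, 0.005, 0.005]}}}

```text
time_s: 11.95
eef_pos: [0.4934, 0.2115, 0.1642]
orientation: [2.241, -2.199, 0.003]
wrist_force: [-2.1, -5.5, 4.0]
grip_width: 0.0089
grasp_force: 68.8
```

```bash
python3 - <<'E'
from h import *
to([.4936,.2122,.1819-.026],181)
E
```

```text
at [0.4934 0.2115 0.1642] rv [ 0.0001 -0.0024  0.0013] d [-0.0007 -0.0002  0.0083] t 11.95 F [-2.1 -5.5  4. ] g 0.0089 68.8
```

Scaled: 0.01 m / 0.6 = 0.0167, 0.008 m / 0.6 = 0.0133.

Call:
{"op": "run_rows", "data": {"steps": {"wx":[0, 0, 0, 0, 0, 0], "wy":[0, 0, 0, 0, 0, 0], "wz":[0, 0, 0, 0, 0, 0], "dx":[0.001, 0.001, 0.001, 0.001, 0.001, 0.001], "dy":[0, 0, 0, 0, 0, 0], "dz":[0.0033, 0.0067, 0.01, 0.0133, 0.0167, 0.0167], "finger_gap":[0.005, 0.005, 0.005, 0.005, 0.005, 0.005]}}}

```text
time_s: 12.7
eef_pos: [0.4936, 0.2119, 0.1557]
orientation: [-2.242, 2.199, -0.001]
wrist_force: [-5.4, -2.6, 13.6]
grip_width: 0.0083
grasp_force: 70.4
```

```bash
python3 - <<'E'
from h import *
to([.4936,.2122,.1819-.026],181)
E
```

```text
at [0.4936 0.2119 0.1557] rv [-0.001 -0.     0.002] d [-0.0003  0.     -0.0002] t 12.7 F [-5.4 -2.6 13.6] g 0.0083 70.4
```

Scaled: 0.002 m / 0.6 = 0.0033, 0.001 m / 0.6 = 0.0017.

Call:
{"op": "run_rows", "data": {"steps": {"wx":[0, 0, 0], "wy":[0, 0, 0], "wz":[0, 0, 0], "dx":[0, 0, 0], "dy":[0, 0, 0], "dz":[0.0017, 0.0033, 0.0033], "finger_gap":[0.005, 0.005, 0.005]}}}

```text
time_s: 13.08
eef_pos: [0.4937, 0.212, 0.1556]
orientation: [-2.242, 2.199, -0.002]
wrist_force: [-13.8, -3.3, 29.1]
grip_width: 0.0087
grasp_force: 72.8
```

It is stiff now, with 15 N more and no travel, at exactly the predicted height, so the collar is home. I ease the push and turn.

Scaled: -0.001 m / 0.6 = -0.0017, 0.0003 m / 0.6 = 0.0005, 0.8 rad / 3.1416 = 0.2546.

Call:
{"op": "run_rows", "data": {"steps": {"wx":[0, 0, 0, 0, 0, 0, 0, 0], "wy":[0, 0, 0, 0, 0, 0, 0, 0], "wz":[0, 0.0477, 0.0955, 0.1432, 0.191, 0.2387, 0.2546, 0.2546], "dx":[0, 0, 0, 0, 0, 0, 0, 0], "dy":[0.0005, 0.0005, 0.0005, 0.0005, 0.0005, 0.0005, 0.0005, 0.0005], "dz":[-0.0017, -0.0017, -0.0017, -0.0017, -0.0017, -0.0017, -0.0017, -0.0017], "finger_gap":[0.005, 0.005, 0.005, 0.005, 0.005, 0.005, 0.005, 0.005]}, "squeeze": 90}}

```text
time_s: 14.08
eef_pos: [0.494, 0.2114, 0.1557]
orientation: [-1.207, 2.898, -0.004]
wrist_force: [-6.4, -6.4, 18.6]
grip_width: 0.0087
grasp_force: 88.7
```

```bash
python3 - <<'E'
from h import *
to([.4936,.2122,.1557],91);print(arm.read_state()["wrist_torque"])
E
```

```text
at [0.494  0.2114 0.1557] rv [-0.0024  0.0021  0.7717] d [-0.0003  0.0008  0.    ] t 14.07 F [-6.4 -6.4 18.6] g 0.0087 88.7
[-1.30606131  1.44712536  0.05789909]
```

Scaled: 0.0005 m / 0.6 = 0.0008, 0.9 rad / 3.1416 = 0.2865.

Call:
{"op": "run_rows", "data": {"steps": {"wx":[0, 0, 0, 0, 0, 0, 0, 0], "wy":[0, 0, 0, 0, 0, 0, 0, 0], "wz":[0.0477, 0.0955, 0.1432, 0.191, 0.2387, 0.2706, 0.2865, 0.2865], "dx":[0.0008, 0.0008, 0.0008, 0.0008, 0.0008, 0.0008, 0.0008, 0.0008], "dy":[0, 0, 0, 0, 0, 0, 0, 0], "dz":[0, 0, 0, 0, 0, 0, 0, 0], "finger_gap":[0.005, 0.005, 0.005, 0.005, 0.005, 0.005, 0.005, 0.005]}}}

```text
time_s: 15.08
eef_pos: [0.4938, 0.2112, 0.1557]
orientation: [0.174, 3.134, -0.001]
wrist_force: [-5.0, -5.1, 19.1]
grip_width: 0.0091
grasp_force: 88.7
```

```bash
python3 - <<'E'
from h import *
to([.4936,.2122,.1557],91);print(arm.read_state()["wrist_torque"])
c=cap("wrist");F=c["frame"];a=F[180:270,270:370];cv2.imwrite("pics/w6z.png",cv2.resize(a,None,fx=6,fy=6,interpolation=cv2.INTER_NEAREST))
E
```

```text
at [0.4938 0.2112 0.1557] rv [-0.0009  0.0031 -0.1281] d [0.0003 0.001  0.    ] t 15.07 F [-5.  -5.1 19.1] g 0.0091 88.7
[-1.13269599  1.19101893  0.12144428]
```

View pics/w6z.png

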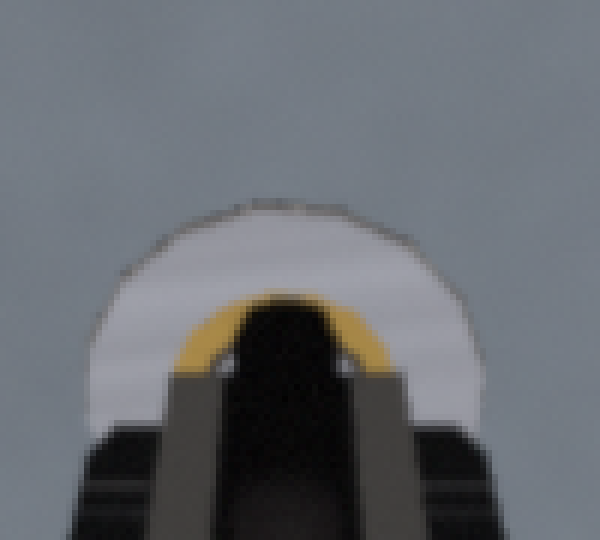

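The collar sits at brass level and the bow is still centred between the pads. The torque of 0.121 N m is near the spring's value at the stop, so I turn a bit more until the stop is felt.

Scaled: 0.08 rad / 3.1416 = 0.0255.

Call:
{"op": "run_rows", "data": {"steps": {"wx":[0, 0, 0, 0], "wy":[0, 0, 0, 0], "wz":[0.0127, 0.0255, 0.0255, 0.0255], "dx":[0, 0, 0, 0], "dy":[0, 0, 0, 0], "dz":[0, 0, 0, 0], "finger_gap":[0.005, 0.005, 0.005, 0.005]}}}

```text
time_s: 15.62
eef_pos: [0.4938, 0.2111, 0.1557]
orientation: [0.298, 3.124, -0.001]
wrist_force: [-4.9, -4.2, 20.2]
grip_width: 0.0086
grasp_force: 88.7
```

```bash
python3 -c "
from h import *
to([.4936,.2122,.1557],91);print(arm.read_state()['wrist_torque'])"
```

```text
at [0.4938 0.2111 0.1557] rv [-0.0009  0.0034 -0.2074] d [0.0004 0.001  0.    ] t 15.62 F [-4.9 -4.2 20.2] g 0.0086 88.7
[-1.19590632  1.17226589  0.1640726 ]
```

Scaled: 0.05 rad / 3.1416 = 0.0159.

Call:
{"op": "run_rows", "data": {"steps": {"wx":[0, 0, 0, 0], "wy":[0, 0, 0, 0], "wz":[0.0159, 0.0159, 0.0159, 0.0159], "dx":[0, 0, 0, 0], "dy":[0, 0, 0, 0], "dz":[0, 0, 0, 0], "finger_gap":[0.005, 0.005, 0.005, 0.005]}}}

```text
time_s: 16.12
eef_pos: [0.4938, 0.2111, 0.1557]
orientation: [0.375, 3.116, -0.001]
wrist_force: [-5.5, -5.2, 18.3]
grip_width: 0.0087
grasp_force: 88.7
```

```bash
python3 -c "
from h import *
to([.4936,.2122,.1557],91);print(arm.read_state()['wrist_torque'])
c=cap('scene');cv2.imwrite('pics/s7.png',c['frame'])"
```

```text
at [0.4938 0.2111 0.1557] rv [-0.0009  0.0034 -0.2571] d [0.0005 0.001  0.    ] t 16.12 F [-5.5 -5.2 18.3] g 0.0087 88.7
[-1.27217416  1.10538037  0.34000779]
```

View pics/s7.png

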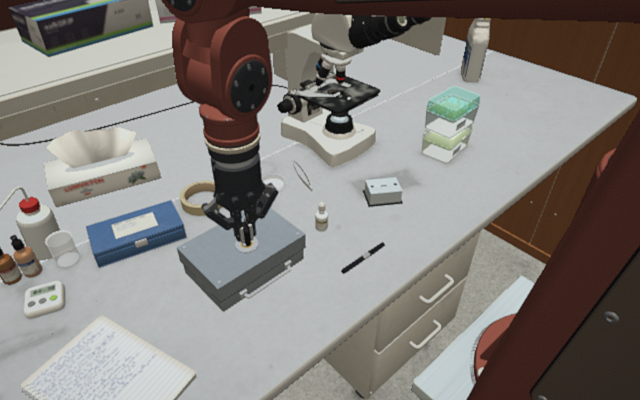

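The torque has risen steeply to 0.34 N m, so the lock is firmly at the stop. The scene view shows the bottle upright on the bench at (321,216), the marker, forceps and dish undisturbed, and the key held in the lock at (245,242).

```bash
python3 -c "
from cell import arm
print(arm.finish_job())"
```

```text
the job is handed in; nothing more can be done
None
```

I handed the job in at about 16 s: the bottle stands upright on the bench, and the key is fully home in the lock, turned clockwise to the stop (0.34 N m felt there) and still gripped and held; the last pictures show nothing else on the bench moved.

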